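# Drive out the stuck pivot pin of a board frame's swing clamp

### The job

The pivot pin of the red swing clamp on the circuit-board frame is stuck. Take the drift punch from its wooden stand, feel gently for the bore in the top of the dark pivot block and drive the pin down and out with the punch so that it falls into the blue tray below, never pressing on the block or the pin with more than 25 N. Then stand the punch back in its stand, nose down and fully home, and leave everything else where it is.

Things in the scene. Friction and masses are not known exactly. Their poses are not given: they have to be found in the camera images.
- punch: Drift punch, 102 mm long, 90 g, standing nose down in its stand: a round steel nose 6 mm in diameter and 32 mm long, then a square flat-sided grip 14 x 14 mm and 70 mm long (lowest 4 mm bare steel, the rest green), whose lower end makes a shoulder. Origin at the flat tip of the nose, z up along the punch, x and y square to the flats of the grip.
- nose: The steel working end of the punch: its nose and the 4 mm steel collar that makes the shoulder. Origin at the tip, axes as the punch's.
- punch_tip (a point): Centre of the flat tip of the punch's nose (same as the punch's origin); its z axis runs up the punch.
- socket (a point): Mouth of the hole in the punch stand, a fixed wooden block 70 x 70 x 45 mm: centre of the hole at the block's top face, 45 mm above the bench. The hole is 11 mm in diameter, 38 mm deep, vertical, with a 2 mm chamfer. At home the punch's nose hangs in it and its shoulder rests on the block's top, so its tip is 32 mm below this point.
- frame: Fixed aluminium circuit-board frame on feet, 240 (its x) by 320 mm (its y), rails' top 80 mm above the bench, two green boards in it. Origin on the bench under its centre. Over its -y edge sticks a dark steel pivot block, 60 (x) x 44 mm, from 70 to 104 mm above the bench, which does not move and carries a red clamp arm (top at 95 mm) lying over the near board.
- mouth (a point): NOMINAL (drawing) centre of the pivot block's bore at its top face, 104 mm above the bench; axes as the frame's. The vertical bore, 11 mm wide, brass ring round it, goes right through. The block was clamped by hand along the rail: the real bore lies 4 to 14 mm from here, on either side, along the frame's x (exact along y). This is not measured: look or feel for it.
- underside (a point): Nominal bore centre at the block's underside, 70 mm up. The steel pin: shank 10 mm wide, 30 mm long, its top 4 to 8 mm below the block's top face; 15 mm head, 6 mm thick, below the block, so it leaves only downwards. Side plungers hold it with 7 to 15 N until its top is 26 mm down; then it drops. They catch a nose over 2 mm off centre, so centre it. At 32 mm the shoulder meets the block.
- tray: Fixed blue open tray under the pivot block, 130 (frame x) x 100 mm, 28 mm high, walls 4 mm; empty at first, it catches the pin. Origin under its centre, below the nominal bore.
- flux_jar: Bystander: amber jar with black lid, 48 mm across, 55 mm tall; it and the punch stand swap places at random. Origin at the centre of its underside.
- solder_spool: Bystander: aluminium solder spool standing on end, 56 mm across, 40 mm tall. Origin at the centre of its underside.
- screwdriver: Bystander: orange-handled screwdriver lying flat, 160 mm long. Origin on its length, at the bench.
- part_dish: Bystander: white dish, 70 mm across, 22 mm tall. Origin at the centre of its underside.
- spare_board: Bystander: small green circuit board, 80 x 60 mm. Origin at the centre of its underside.
- capacitor: Bystander: blue capacitor can on end, 22 mm across, 30 mm tall. Origin at the centre of its underside.

How it is judged (in metres and radians):
On the way, in this order (a step that is already met when the one before it is completed fails the run):
1. the punch's nose is in the bore of the pivot block, at least 4 mm deep (z of punch_tip in the frame of mouth below -0.004 m and horizontal distance between punch_tip and mouth below 0.018 m), for 0.1 s.
2. the pin is out and lies in the tray, while the punch is still at the block (contact force between tray and anything else above 0.15 N and horizontal distance between punch_tip and mouth below 0.03 m), for 0.2 s.
At the end, for the whole second after the job is handed in: the pin lies in the tray (the tray carries its weight), and the punch stands at rest in its stand: tip within 6 mm of the hole's axis and at least 29 mm below the stand's top, tilted less than 0.12 rad (contact force between tray and anything else above 0.15 N and horizontal distance between punch_tip and socket below 0.006 m and z of punch_tip in the frame of socket below -0.029 m and angle between punch's own z axis and vertical below 0.12 rad and linear speed of punch below 0.02 m/s); the robot touches nothing.
It fails at once if the punch is pressed on the block or the pin with more than 25 N (nose or shoulder, within 50 mm of the nominal bore) (contact force between nose and anything else above 25 N and horizontal distance between punch_tip and mouth below 0.05 m).
It fails at once if a bystander is moved more than 20 mm (distance of any of flux_jar, solder_spool, screwdriver, part_dish, spare_board, capacitor from where it was at the start of the episode above 0.02 m).
It also fails if it takes over 72 s, if anything falls off the work surface, if the arm or the gripper's body presses on something with over 40 N, if the wrist force passes 120 N, or if a joint passes its speed limit or range.

### The arm

A 7-joint arm with a two-finger parallel gripper is mounted at the origin on the work surface. World frame = base frame: x ahead of the robot, y to its left, z up, the work surface at z = 0. Lengths are in mm, angles in rad, forces in N, time in s.
With the tool pointing down it reaches from about 350 to 900 mm from the base axis. Payload 8.1 kg.
Tool frame: the origin (TCP) lies between the finger pads; the fingertips stand arm.tips_ahead ahead of it and the grasp point (between the pads) lies 8 mm behind it (arm.tips_ahead is the distance from the TCP to the fingertips, in mm); y points along the fingers, x is the direction in which the jaws open and shut, and the axes are right-handed (so a half turn about y gives the same grasp; the last joint's range is limited). The gripper opens to 85 mm and grips with 20 to 120 N. Pads are 22 mm wide; open, the fingers measure 114 mm over their backs; the gripper's body (76 mm by 85 mm) begins 54 mm behind the grasp point. The pads swing forward as they close: fully open they stand 13 mm farther back than shut.
Start: joints at [-1.207, 0.434, 0.025, 1.573, -0.012, 1.134, -0.075], TCP at [281.297, 558.133, 242.323] pointing down, gripper open.
Joint ranges: [-2.62, 2.62], [-0.44, 2.09], [-1.27, 1.32], [0.08, 2.57], [-1.32, 4.46], [0.12, 2], [-2.74, 2.74]. Speed limits (rad/s): [2.22, 2.22, 3.01, 3.01, 3.14, 3.14, 3.14].

### API

Orientations are given as a 3x3 rotation matrix whose columns are the frame's x, y, z axes.
In Python, from plant import sensors, get_image, arm, look_for gives the robot as it stands.
- The arm moves only by the tool step_arm, never from a script. Its argument "commands" is a list of rows, each a list of 5 numbers: the shift along the tool's x, y, z in mm, then the turn about the tool's y in units of 5 degrees (1.0 is 5 degrees), then the finger opening in mm, from 0 to 85.4. A call has 1 to 20 rows; each row is the pose to reach, as a shift and turn from the pose commanded when the call began, along the tool's axes at that moment; what a row does not reach only later rows make up. A row lasts 1/8 s, in which the tool goes at most 62.5 mm and 10.7 degrees, less where a joint would pass 70% of its speed; a pose out of reach is approached as far as the arm can. A call with a gripper value outside its range is refused whole. The fingers move at their own pace and stop on an object; "grip_force" is the grip in N (left out, the last holds). Time passes only in rows, so rows that repeat a pose let the fingers close. It gives the time, the measured TCP pose, the force and the opening at its end, in the units of the state.
- sensors.sense(): the state, without advancing time (a new reading comes with each control period).
- get_image(name): name is "scene" or "side" or "wrist"; returns a dict with "pixels" (400x640x3 uint8, red, green, blue), "fx", "fy", "cx", "cy" (pixels), "R" (3x3) and "t" (3): a world point X has camera coordinates R X + t. Camera axes: x right, y down, z forward; pixel columns grow to the right and rows downward; lengths in mm; the calibration is good to about 2 mm. A picture is of the moment at which its call begins. There is no depth.
- arm.job_done(): hands the job in, once; it reports no verdict.
Trained networks look in a picture, given as the dict that the camera call returned (one of the last four; its "shot" number tells which), for a name from the list of things; names that differ only in an ending like _2 or _b are one class to them, and where a whole thing is asked for, a point or a joint stands for the part that bears it (a point fixed in the world has none). Each returns a list of dicts, best first, with "conf" (0 to 1); they miss things now and then, are a little off and sometimes report something else, mostly with a low value. They report only what shows in the picture. A call takes as long as a camera call.
- look_for(label, picture): "bbox" ([left, top, right, bottom] in pixels, round what is visible of it).
The state is a dict: "time_s": time; "joints": joint angles; "qd": joint speeds; "joint_efforts": joint torques, N m; "position": TCP position; "tcp_rot": TCP orientation; "ft_force": force on the tool from outside, world axes, zero at the start; "wrist_torque": the same for the moment, N m; "opening": finger opening in mm.
Only numpy, scipy, OpenCV 4.12 (cv2) and the standard library are available. Lean on these libraries where they do the work, as an engineer would, in place of code of your own. Each camera call takes 0.05 s, during which the arm holds its last target. There are 200 camera calls.

## Working session

There is one attempt and no reset: what is moved stays moved. The work goes in short steps, Python scripts to look and compute and a tool call to move; the robot and the scene stay as the last step left them, time stands still between calls to the robot, and variables do not carry over. Pictures are saved under pics/ and viewed, about 8 in all and at most 12, crops included, and the job is handed in when it is done.

Besides the shell and the picture viewer there is one more tool, called after ">>>" by a JSON object that holds its "fn" and its "kwargs". step_arm: Moves the arm, as the interface text tells. Its arguments: {"type":"object","properties":{"commands":{"type":"array","items":{"type":"array","items":{"type":"number"}}},"grip_force":{"type":"number"}},"required":["commands"]}

```bash
ls; mkdir -p pics
python3 - <<'E'
from plant import sensors,get_image,arm,look_for
import cv2,numpy as np
print(arm.tips_ahead); s=sensors.sense(); print(s)
for n in ["scene","side"]:
    p=get_image(n); cv2.imwrite(f"pics/{n}0.png",p["pixels"][:,:,::-1])
    print(n,p["fx"],p["cx"],p["cy"],np.round(p["R"],3).tolist(),np.round(p["t"],1).tolist())
    for l in ["punch","socket","frame","mouth","tray","flux_jar","nose"]:
        print(l,[(np.round(d["bbox"]).tolist(),round(d["conf"],2)) for d in look_for(l,p)[:2]])
E
```

```text
pics
11.0
{'time_s': 0.0, 'joints': array([-1.20657178,  0.43519145,  0.02496257,  1.57407313, -0.01161696,
        1.13398587, -0.07509218]), 'qd': array([-0.00037604,  0.00016968,  0.00010057,  0.00020571,  0.00179308,
       -0.00047986,  0.00031517]), 'joint_efforts': array([ 4.32279849e-04, -6.70491600e+01,  1.02560934e+00, -3.16201651e+01,
        1.57239177e-02,  1.27228018e-02,  5.76184348e-06]), 'position': array([281.10883515, 557.68651277, 241.55467547]), 'tcp_rot': array([[ 4.50105554e-01, -5.73731470e-04, -8.92975174e-01],
       [ 8.92974085e-01, -1.39972729e-03,  4.50105904e-01],
       [-1.50816164e-03, -9.99998856e-01, -1.17697691e-04]]), 'ft_force': array([ 1.15437605, -0.90376299,  0.76818919]), 'wrist_torque': array([0.02332331, 0.00435636, 0.01631364]), 'opening': 85.24272012705468}
scene 486.817058070209 318.334054899803 193.09253091851647 [[-0.426, 0.904, -0.018], [0.497, 0.217, -0.84], [-0.756, -0.367, -0.542]] [313.7, -183.0, 1786.0]
punch [([233.0, 176.0, 270.0, 206.0], 0.24)]
socket [([237.0, 179.0, 268.0, 206.0], 0.97), ([232.0, 225.0, 261.0, 238.0], 0.29)]
frame [([333.0, 184.0, 495.0, 278.0], 0.79)]
mouth [([335.0, 182.0, 494.0, 277.0], 0.94), ([198.0, 203.0, 204.0, 211.0], 0.35)]
tray [([334.0, 208.0, 369.0, 247.0], 0.75), ([248.0, 162.0, 252.0, 186.0], 0.28)]
flux_jar [([293.0, 181.0, 310.0, 206.0], 0.69), ([241.0, 165.0, 255.0, 179.0], 0.15)]
nose [([237.0, 177.0, 270.0, 206.0], 0.33)]
side 375.5684669067118 323.301567135675 204.16573243072742 [[0.956, -0.293, 0.023], [-0.156, -0.572, -0.805], [0.249, 0.766, -0.592]] [-556.7, 129.8, 865.1]
punch [([345.0, 274.0, 358.0, 310.0], 0.65)]
socket [([329.0, 289.0, 366.0, 338.0], 0.71)]
frame [([229.0, 131.0, 343.0, 230.0], 0.59), ([277.0, 190.0, 341.0, 230.0], 0.42)]
mouth []
tray [([277.0, 192.0, 338.0, 229.0], 0.83)]
flux_jar [([293.0, 251.0, 312.0, 280.0], 0.66)]
nose [([278.0, 191.0, 339.0, 229.0], 0.42)]
```

View images.

Run:
```python
import cv2,numpy as np
a=cv2.imread("pics/scene0.png")[130:300,170:520];b=cv2.imread("pics/side0.png")[110:360,190:520]
a=cv2.resize(a,None,fx=2.28,fy=2.28,interpolation=2);b=cv2.resize(b,None,fx=2.4,fy=2.4,interpolation=2)
cv2.imwrite("pics/a.png",a);cv2.imwrite("pics/b.png",b)
```

```text
(no output)
```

View pics/a.png

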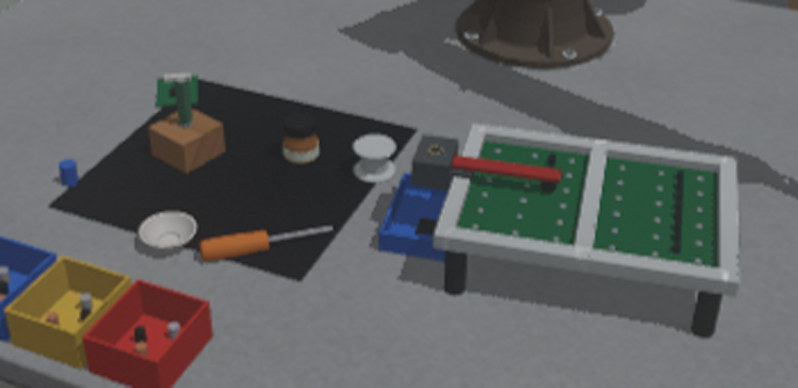

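View pics/b.png

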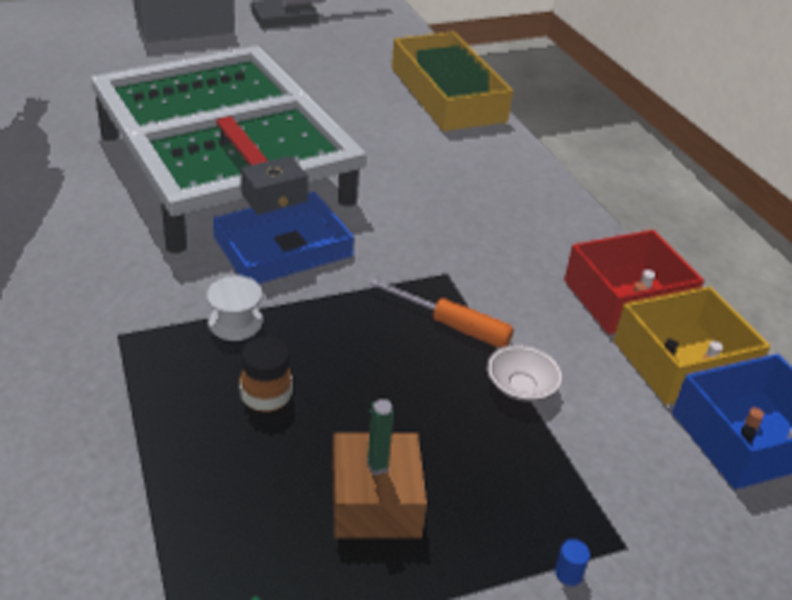

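```bash
cat > h.py <<'E'
import numpy as np
from plant import sensors,get_image,arm,look_for
def toplane(p,uv,z):
    "world point at height z seen at pixel uv"
    R=np.array(p["R"]);t=np.array(p["t"])
    d=R.T@np.array([(uv[0]-p["cx"])/p["fx"],(uv[1]-p["cy"])/p["fy"],1]);c=-R.T@t
    return c+d*(z-c[2])/d[2]
def proj(p,X):
    c=np.array(p["R"])@np.array(X,float)+p["t"];return np.array([p["fx"]*c[0]/c[2]+p["cx"],p["fy"]*c[1]/c[2]+p["cy"]])
E
python3 - <<'E'
from h import *
a=get_image("scene");b=get_image("side")
A=lambda u,v:(170+u/2.28,130+v/2.28); B=lambda u,v:(190+u/2.4,110+v/2.4)
r=lambda x:np.round(x[:2],1)
print("punch base",r(toplane(a,A(185,125),45)),r(toplane(b,B(379,471),45)),"top side",r(toplane(b,B(382,407),115)))
print("bore",r(toplane(a,A(436,150),104)),r(toplane(b,B(274,171),104)))
for q in [(470,127),(737,158),(735,288),(437,243)]:print("fa",r(toplane(a,A(*q),80)))
for q in [(95,78),(258,47),(363,157),(170,208)]:print("fb",r(toplane(b,B(*q),80)))
for q in [(334,434),(420,433),(426,492),(335,494)]:print("stand",r(toplane(b,B(*q),45)))
for q in [(150,140),(184,112),(224,137),(187,150)]:print("stand a",r(toplane(a,A(*q),45)))
print("jar",r(toplane(b,B(266,355),55)),"spool",r(toplane(b,B(235,293),40)),"spareboard",r(toplane(a,A(177,90),30)))
E
```

```text
punch base [ 533.4 -319.8] [ 531.2 -324.9] top side [ 530.7 -320.3]
bore [541.8  37.8] [539.6  36.1]
fa [440.9  45.4]
fa [380.1 359.6]
fa [625.1 394.2]
fa [678.  92.]
fb [379.8 349.5]
fb [608.7 388. ]
fb [655.3  74.2]
fb [425.3  31.2]
stand [ 508.2 -278.7]
stand [ 577.8 -297.5]
stand [ 559.7 -354.2]
stand [ 490.5 -336.2]
stand a [ 583.5 -342.1]
stand a [ 505.3 -338.8]
stand a [ 538.4 -257. ]
stand a [ 584.5 -285. ]
jar [ 474.3 -183. ] spool [469.7 -74.9] spareboard [ 436.7 -394.9]
```

>>> {"fn": "step_arm", "kwargs": {"commands": [[-673,0,-619,15.6,85],[-673,0,-619,15.6,85],[-673,0,-619,15.6,85],[-673,0,-619,15.6,85],[-673,0,-619,15.6,85],[-673,0,-619,15.6,85],[-673,0,-619,15.6,85],[-673,0,-619,15.6,85],[-673,0,-619,15.6,85],[-673,0,-619,15.6,85],[-673,0,-619,15.6,85],[-673,0,-619,15.6,85],[-673,0,-619,15.6,85],[-673,0,-619,15.6,85],[-673,0,-619,15.6,85],[-673,0,-619,15.6,85],[-673,0,-619,15.6,85],[-673,0,-619,15.6,85],[-673,0,-619,15.6,85],[-673,0,-619,15.6,85]]}}

```text
time_s: 3.4
position: [531.3, -320.8, 242.5]
tcp_rot: [[0.967, 0.0, 0.254], [-0.254, 0.0, 0.967], [0.0, -1.0, 0.0]]
ft_force: [0.8, -0.7, -0.1]
opening: 84.9
```

Run:
```python
from h import *
import cv2
s=sensors.sense();print(s["time_s"],s["position"],s["tcp_rot"].round(3).tolist(),s["joints"].round(2))
p=get_image("wrist");cv2.imwrite("pics/w1.png",p["pixels"][:,:,::-1])
print(p["fx"],np.round(p["R"],3).tolist(),np.round(-np.array(p["R"]).T@p["t"],1))
for l in ["punch","socket","spare_board"]:print(l,[(np.round(d["bbox"]).tolist(),round(d["conf"],2)) for d in look_for(l,p)[:2]])
print(proj(p,[532,-322,45]),proj(p,[532,-322,115]))
```

```text
3.4 [ 531.32411306 -320.75665739  242.48697453] [[0.967, 0.0, 0.254], [-0.254, 0.0, 0.967], [0.0, -1.0, 0.0]] [ 0.    0.48  0.68  1.62 -0.33  1.15  0.51]
301.54253206029756 [[0.967, -0.254, 0.001], [-0.241, -0.918, 0.313], [-0.078, -0.303, -0.95]] [ 553.7 -241.9  374.2]
punch [([308.0, 167.0, 327.0, 202.0], 0.8)]
socket [([285.0, 135.0, 349.0, 204.0], 0.83)]
spare_board []
[315.81315568 174.65413124] [315.67210465 193.67244014]
```

View pics/w1.png

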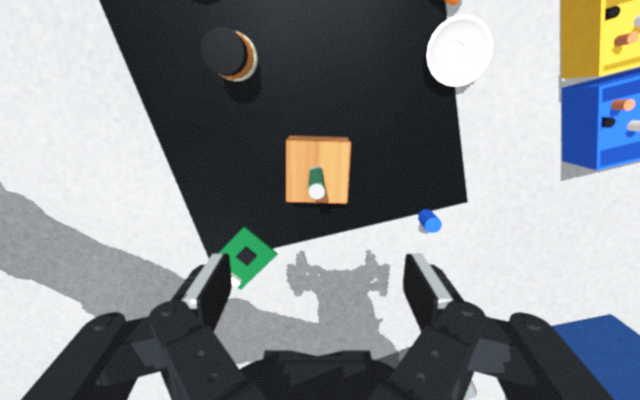

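Run:
```python
import cv2
a=cv2.imread("pics/w1.png")[125:215,270:365]
cv2.imwrite("pics/c.png",cv2.resize(a,None,fx=6,fy=6,interpolation=cv2.INTER_CUBIC))
```

```text
(no output)
```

View pics/c.png

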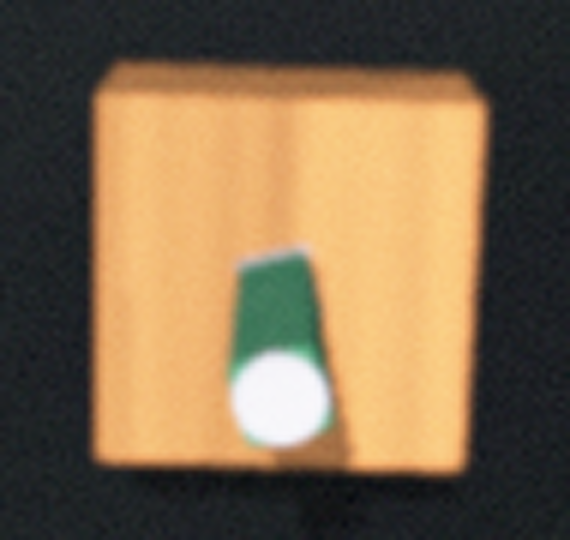

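Run:
```python
from h import *
p=get_image("wrist");C=lambda u,v:(270+u/6,125+v/6)
print("top",toplane(p,C(281,398),115))
for q in [(240,265),(310,248)]:print("base edge",toplane(p,C(*q),45))
for q in [(93,95),(485,100),(467,472),(95,465)]:print("stand",toplane(p,C(*q),45))
s=sensors.sense();print(s["position"])
```

```text
top [ 533.39086093 -320.67384568  115.        ]
base edge [ 527.13099544 -314.82551809   45.        ]
base edge [ 540.52453181 -315.02147167   45.        ]
stand [ 509.67844169 -277.76929043   45.        ]
stand [ 577.91693484 -296.67272021   45.        ]
stand [ 558.82562102 -365.45263283   45.        ]
stand [ 489.78991258 -345.76510143   45.        ]
[ 531.11811301 -321.36402554  242.30787678]
```

>>> {"fn": "step_arm", "kwargs": {"commands": [[2.4,40,0.6,-2.8,85],[2.4,90,0.6,-2.8,85],[2.4,90,0.6,-2.8,85],[2.4,120,0.6,-2.8,85],[2.4,145,0.6,-2.8,85],[2.4,165,0.6,-2.8,85],[2.4,173,0.6,-2.8,85],[2.4,173,0.6,-2.8,85],[2.4,173,0.6,-2.8,50],[2.4,173,0.6,-2.8,30],[2.4,173,0.6,-2.8,20],[2.4,173,0.6,-2.8,5],[2.4,173,0.6,-2.8,5],[2.4,173,0.6,-2.8,5],[2.4,173,0.6,-2.8,5],[2.4,173,0.6,-2.8,5]], "grip_force": 60}}

```text
time_s: 5.65
position: [533.6, -321.5, 69.5]
tcp_rot: [[1.0, 0.0, 0.013], [-0.013, 0.0, 1.0], [0.0, -1.0, 0.0]]
ft_force: [-1.5, 0.9, 5.4]
opening: 13.2
```

>>> {"fn": "step_arm", "kwargs": {"commands": [[0,-20,0,0,5],[0,-70,0,0,5],[0,-130,0,0,5],[0,-130,0,0,5],[4,-130,50,0,5],[4,-130,100,0,5],[4,-130,150,-1,5],[4,-130,200,-2,5],[4,-130,240,-2,5],[4,-130,270,-2,5],[4,-130,282,-2,5],[4,-130,282,-2,5],[4,-130,282,-2,5],[4,-130,282,-2,5]]}}

```text
time_s: 7.4
position: [541.2, -41.1, 199.4]
tcp_rot: [[0.987, 0.0, -0.159], [0.159, -0.0, 0.987], [0.0, -1.0, -0.0]]
ft_force: [1.2, -0.1, -1.8]
opening: 13.1
```

Run:
```python
from h import *
import cv2
s=sensors.sense();print(s["time_s"],s["position"],s["tcp_rot"].round(3).tolist(),s["ft_force"],s["opening"])
p=get_image("wrist");cv2.imwrite("pics/w2.png",p["pixels"][:,:,::-1])
P=s["position"]
print("bore px",proj(p,[540.5,37,104]),"tip px",proj(p,P-[0,0,56]))
print(np.round(-np.array(p["R"]).T@p["t"],1))
cv2.imwrite("pics/w2v.png",cv2.resize(p["pixels"][:,:,::-1][:,140:500],None,fx=1.5,fy=1.5,interpolation=2))
```

```text
7.4 [541.22599539 -41.05845986 199.37197809] [[0.987, 0.0, -0.159], [0.159, -0.0, 0.987], [0.0, -1.0, -0.0]] [ 1.19340836 -0.14182588 -1.82221274] 13.119076662832471
bore px [329.75738386 102.32533013] tip px [313.40228098 223.13197583]
[530.4  39.5 331. ]
```

View pics/w2v.png

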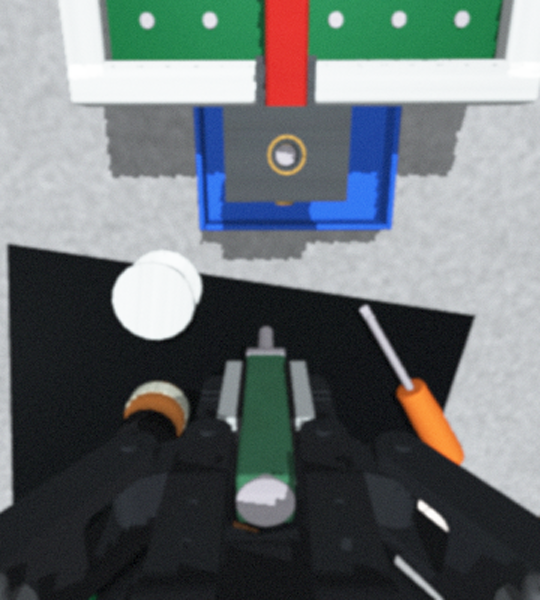

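Run:
```python
from h import *
s=sensors.sense();P=s["position"];T=s["tcp_rot"]
p=get_image("wrist");print(p["cx"],p["cy"])
tip=P-[0,0,56]
e=toplane(p,(316.7,218.7),tip[2])-tip; print("tip err tool",(T.T@e).round(1))
b=toplane(p,(331.3,103.3),104); print("bore raw",b,"corr",b-e,"tool delta raw",(T.T@(b-P)).round(1),"corr",(T.T@(b-e-P)).round(1))
```

```text
316.8518013206875 196.30535283249114
tip err tool [ 2.2 -0.   3.2]
bore raw [541.69684133  36.78347968 104.        ] corr [540.01868783  33.22735568 104.        ] tool delta raw [12.8 95.3 76.6] corr [10.6 95.3 73.3]
```

>>> {"fn": "step_arm", "kwargs": {"commands": [[5,0,35,0,5],[10.6,0,65,0,5],[10.6,10,73.5,0,5],[10.6,25,73.5,0,5],[10.6,31,73.5,0,5],[10.6,31,73.5,0,5],[10.6,31,73.5,0,5]]}}

```text
time_s: 8.38
position: [540.2, 33.9, 168.5]
tcp_rot: [[0.987, 0.0, -0.16], [0.16, -0.0, 0.987], [0.0, -1.0, -0.0]]
ft_force: [0.9, 0.1, -1.0]
opening: 13.2
```

Run:
```python
from h import *
import cv2
s=sensors.sense();P=s["position"];print(s["time_s"],P,s["ft_force"],s["wrist_torque"])
p=get_image("wrist");q=get_image("side");r=get_image("scene")
a=p["pixels"][175:275,267:367,::-1]
b=q["pixels"][150:200,280:330,::-1]; c=r["pixels"][170:220,335:385,::-1]
f=lambda x,k:cv2.resize(x,(395,395),interpolation=cv2.INTER_CUBIC)
print([proj(k,P-[0,0,56]).round(1) for k in (p,q,r)])
cv2.imwrite("pics/w3.png",cv2.hconcat([cv2.resize(a,(590,590),interpolation=cv2.INTER_CUBIC),cv2.vconcat([cv2.resize(x,(200,295),interpolation=cv2.INTER_CUBIC) for x in (b[:,8:42],c[:,8:42])])]))
```

```text
8.375 [540.1884762   33.92726681 168.50569712] [ 0.88829026  0.0540835  -1.01282567] [ 0.01249044 -0.01753191 -0.0607455 ]
[array([313.4, 223.2]), array([304.6, 178.9]), array([360.2, 192.5])]
```

View pics/w3.png

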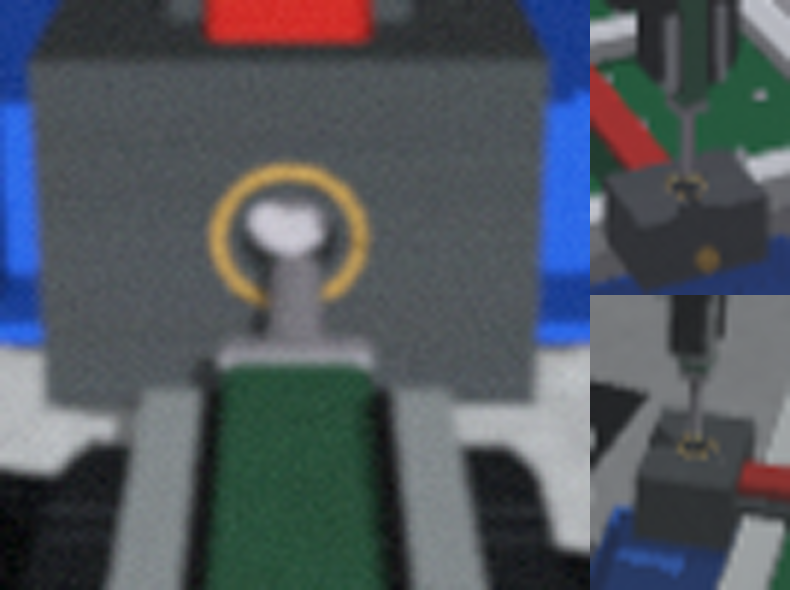

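>>> {"fn": "step_arm", "kwargs": {"commands": [[-0.7,3,-0.4,0,5],[-0.7,6,-0.4,0,5],[-0.7,8,-0.4,0,5],[-0.7,9,-0.4,0,5],[-0.7,10,-0.4,0,5],[-0.7,10,-0.4,0,5]]}}

```text
time_s: 9.28
position: [539.3, 34.2, 158.3]
tcp_rot: [[0.987, -0.0, -0.161], [0.161, 0.0, 0.987], [-0.0, -1.0, 0.0]]
ft_force: [0.4, -0.5, -1.0]
opening: 12.8
```

>>> {"fn": "step_arm", "kwargs": {"commands": [[0,1,0,0,5],[0,2,0,0,5],[0,2,0,0,5]]}}

```text
time_s: 9.65
position: [539.3, 34.2, 156.2]
tcp_rot: [[0.987, -0.0, -0.161], [0.161, -0.0, 0.987], [-0.0, -1.0, -0.0]]
ft_force: [0.1, -0.3, -0.5]
opening: 13.4
```

>>> {"fn": "step_arm", "kwargs": {"commands": [[0,0.5,0,0,5],[0,1,0,0,5],[0,1.5,0,0,5],[0,1.5,0,0,5]]}}

```text
time_s: 10.15
position: [539.3, 34.2, 154.8]
tcp_rot: [[0.987, -0.0, -0.161], [0.161, 0.0, 0.987], [-0.0, -1.0, 0.0]]
ft_force: [0.3, -0.3, -1.7]
opening: 13.5
```

>>> {"fn": "step_arm", "kwargs": {"commands": [[0.8,0,0,0,5],[1.6,0,0,0,5],[1.6,0,0,0,5]]}}

```text
time_s: 10.52
position: [541.0, 34.5, 154.8]
tcp_rot: [[0.987, 0.0, -0.161], [0.161, -0.0, 0.987], [0.0, -1.0, -0.0]]
ft_force: [0.2, 0.8, -1.2]
opening: 13.7
```

>>> {"fn": "step_arm", "kwargs": {"commands": [[-1.6,0,0,0,5],[-3.2,0,0,0,5],[-3.2,0,0,0,5]]}}

```text
time_s: 10.9
position: [537.5, 33.9, 154.8]
tcp_rot: [[0.987, -0.0, -0.161], [0.161, 0.0, 0.987], [-0.0, -1.0, 0.0]]
ft_force: [-0.2, 0.6, -0.7]
opening: 12.8
```

>>> {"fn": "step_arm", "kwargs": {"commands": [[1.6,0,0,0,5],[1.6,0,1.6,0,5],[1.6,0,1.6,0,5]]}}

```text
time_s: 11.28
position: [539.0, 36.0, 154.8]
tcp_rot: [[0.987, -0.0, -0.161], [0.161, 0.0, 0.987], [-0.0, -1.0, 0.0]]
ft_force: [0.0, 0.3, -1.4]
opening: 13.2
```

>>> {"fn": "step_arm", "kwargs": {"commands": [[0,0,-1.6,0,5],[0,0,-3.2,0,5],[0,0,-3.2,0,5]]}}

```text
time_s: 11.65
position: [539.6, 32.4, 154.8]
tcp_rot: [[0.987, -0.0, -0.16], [0.16, 0.0, 0.987], [0.0, -1.0, 0.0]]
ft_force: [-0.7, 0.3, -1.1]
opening: 13.0
```

>>> {"fn": "step_arm", "kwargs": {"commands": [[0,0,1.6,0,5],[0,0.5,1.6,0,5],[0,1,1.6,0,5],[0,1.5,1.6,0,5],[0,1.5,1.6,0,5]]}}

```text
time_s: 12.28
position: [539.3, 34.2, 153.2]
tcp_rot: [[0.987, -0.0, -0.161], [0.161, -0.0, 0.987], [-0.0, -1.0, -0.0]]
ft_force: [-0.7, 0.4, -1.2]
opening: 13.5
```

>>> {"fn": "step_arm", "kwargs": {"commands": [[0,0.5,0,0,5],[0,1,0,0,5],[0,1,0,0,5]]}}

```text
time_s: 12.65
position: [539.6, 34.2, 152.6]
tcp_rot: [[0.987, 0.001, -0.161], [0.161, 0.0, 0.987], [0.001, -1.0, 0.0]]
ft_force: [-0.4, 0.3, 2.3]
opening: 12.9
```

>>> {"fn": "step_arm", "kwargs": {"commands": [[0,0.5,0,0,5],[0,1,0,0,5],[0,1,0,0,5]]}}

```text
time_s: 13.02
position: [540.0, 34.2, 152.2]
tcp_rot: [[0.987, 0.002, -0.161], [0.161, 0.001, 0.987], [0.002, -1.0, 0.0]]
ft_force: [-0.9, -0.3, 11.1]
opening: 13.4
```

>>> {"fn": "step_arm", "kwargs": {"commands": [[0,0.4,0,0,5],[0,0.4,0,0,5]]}}

```text
time_s: 13.28
position: [540.1, 34.2, 152.1]
tcp_rot: [[0.987, 0.002, -0.161], [0.161, 0.001, 0.987], [0.002, -1.0, 0.0]]
ft_force: [-2.0, -0.3, 14.5]
opening: 13.3
```

>>> {"fn": "step_arm", "kwargs": {"commands": [[-0.4,0.2,0,0,5],[-0.4,0.3,0,0,5]]}}

```text
time_s: 13.52
position: [540.1, 34.2, 152.0]
tcp_rot: [[0.987, 0.003, -0.161], [0.161, 0.001, 0.987], [0.003, -1.0, 0.0]]
ft_force: [-2.7, 0.7, 15.5]
opening: 13.1
```

>>> {"fn": "step_arm", "kwargs": {"commands": [[0,0.3,0,0,5],[0,0.3,0,0,5]]}}

```text
time_s: 13.78
position: [540.0, 34.1, 151.5]
tcp_rot: [[0.987, 0.003, -0.161], [0.161, 0.001, 0.987], [0.003, -1.0, 0.0]]
ft_force: [-1.4, -0.2, 12.6]
opening: 13.4
```

>>> {"fn": "step_arm", "kwargs": {"commands": [[0,0.4,0,0,5],[0,0.8,0,0,5],[0,1.2,0,0,5],[0,1.6,0,0,5]]}}

```text
time_s: 14.28
position: [540.0, 34.0, 149.9]
tcp_rot: [[0.987, 0.002, -0.161], [0.161, 0.001, 0.987], [0.002, -1.0, 0.0]]
ft_force: [-1.6, -0.2, 10.7]
opening: 13.3
```

>>> {"fn": "step_arm", "kwargs": {"commands": [[-0.1,0.5,0,0,5],[-0.2,1,0,0,5],[-0.3,1.5,0,0,5],[-0.3,2,0,0,5],[-0.3,2.5,0,0,5],[-0.3,3,0,0,5],[-0.3,3.5,0,0,5],[-0.3,4,0,0,5],[-0.3,4.5,0,0,5],[-0.3,5,0,0,5]]}}

```text
time_s: 15.52
position: [540.0, 34.1, 145.0]
tcp_rot: [[0.987, 0.003, -0.161], [0.161, 0.001, 0.987], [0.003, -1.0, 0.0]]
ft_force: [-0.3, -0.2, 10.3]
opening: 13.0
```

>>> {"fn": "step_arm", "kwargs": {"commands": [[0,0.5,0,0,5],[0,1,0,0,5],[0,1.5,0,0,5],[0,2,0,0,5],[0,2.5,0,0,5],[0,3,0,0,5],[0,3.5,0,0,5],[0,4,0,0,5],[0,4.5,0,0,5],[0,5,0,0,5],[0,5.5,0,0,5],[0,6,0,0,5],[0,6.5,0,0,5],[0,7,0,0,5],[0,7.5,0,0,5],[0,8,0,0,5]]}}

```text
time_s: 17.52
position: [539.5, 34.1, 136.2]
tcp_rot: [[0.987, 0.002, -0.161], [0.161, 0.0, 0.987], [0.002, -1.0, -0.0]]
ft_force: [1.5, -0.4, 2.9]
opening: 13.3
```

>>> {"fn": "step_arm", "kwargs": {"commands": [[0,0.5,0,0,5],[0,1,0,0,5],[0,1.5,0,0,5],[0,2,0,0,5],[0,2.5,0,0,5],[0,3,0,0,5],[0,3.5,0,0,5],[0,3.5,0,0,5],[0,3.5,0,0,5],[0,3.5,0,0,5]]}}

```text
time_s: 18.77
position: [538.7, 34.1, 132.2]
tcp_rot: [[0.987, 0.0, -0.161], [0.161, 0.0, 0.987], [0.0, -1.0, 0.0]]
ft_force: [0.5, -0.0, -0.2]
opening: 13.2
```

Run:
```python
from h import *
import cv2
s=sensors.sense();print(s["time_s"],s["position"],s["ft_force"])
q=get_image("side");r=get_image("scene")
b=q["pixels"][160:240,265:345,::-1]; c=r["pixels"][180:260,325:405,::-1]
cv2.imwrite("pics/t1.png",cv2.hconcat([cv2.resize(x,(400,400),interpolation=cv2.INTER_CUBIC) for x in (b,c)]))
```

```text
18.775 [538.6502226   34.09447146 132.24592383] [ 0.48884537 -0.04360975 -0.17467739]
```

View pics/t1.png

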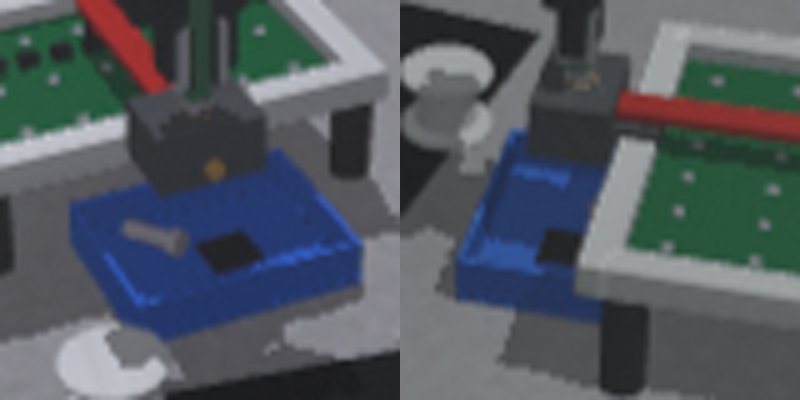

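>>> {"fn": "step_arm", "kwargs": {"commands": [[0.4,0,0,0,5],[0.5,-10,0,0,5],[0.5,-25,0,0,5],[0.5,-45,0,0,5],[0.5,-68,0,0,5],[0.5,-68,0,0,5],[-10,-68,-50,0,5],[-18,-68,-100,0,5],[-27,-68,-150,0,5],[-36,-68,-200,1,5],[-45,-68,-250,2,5],[-53,-68,-300,2,5],[-62,-68,-340,2,5],[-62,-68,-350,2,5],[-62,-68,-350,2,5],[-62,-68,-350,2,5],[-62,-68,-350,2,5]]}}

```text
time_s: 21.0
position: [534.2, -319.8, 200.1]
tcp_rot: [[1.0, 0.0, 0.011], [-0.011, 0.001, 1.0], [0.0, -1.0, 0.001]]
ft_force: [-0.1, 0.3, -1.5]
opening: 13.5
```

Run:
```python
from h import *
import cv2
s=sensors.sense();P=s["position"];print(s["time_s"],P,s["tcp_rot"].round(3).tolist(),s["ft_force"])
p=get_image("wrist")
print(proj(p,P-[0,0,56]).round(1),"hole",proj(p,[533.8,-321.5,45]).round(1))
cv2.imwrite("pics/w4.png",cv2.resize(p["pixels"][130:330,217:417,::-1],(600,600),interpolation=cv2.INTER_CUBIC))
```

```text
21.0 [ 534.17362664 -319.7672948   200.12880485] [[1.0, 0.0, 0.011], [-0.011, 0.001, 1.0], [0.0, -1.0, 0.001]] [-0.14860424  0.25584141 -1.49806321]
[313.6 223.8] hole [314.1 185.4]
```

View pics/w4.png

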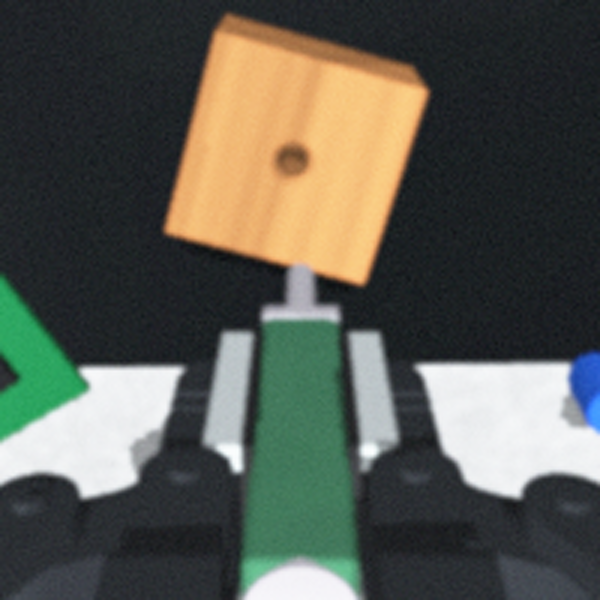

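Run:
```python
from h import *
s=sensors.sense();P=s["position"];T=s["tcp_rot"];p=get_image("wrist");tip=P-[0,0,56]
e=toplane(p,(317,219.3),tip[2])-tip;h=toplane(p,(314.3,183),45)
print((T.T@e).round(1),h,(T.T@(h-e-P)).round(1),(T.T@(h-P)).round(1))
```

```text
[2.3 0.  3.3] [ 533.95438801 -319.36595418   45.        ] [ -2.5 155.2  -2.7] [ -0.2 155.2   0.6]
```

>>> {"fn": "step_arm", "kwargs": {"commands": [[-2,20,-2.3,0,5],[-2,60,-2.3,0,5],[-2,85,-2.3,0,5],[-2,95,-2.3,0,5],[-2,99,-2.3,0,5],[-2,102,-2.3,0,5],[-2,104,-2.3,0,5],[-2,104,-2.3,0,5]]}}

```text
time_s: 22.1
position: [531.9, -323.7, 96.6]
tcp_rot: [[1.0, 0.001, 0.013], [-0.013, -0.0, 1.0], [0.001, -1.0, -0.0]]
ft_force: [0.0, 0.7, -0.4]
opening: 13.0
```

>>> {"fn": "step_arm", "kwargs": {"commands": [[0.2,4,1,0,5],[0.2,8,1,0,5],[0.2,12,1,0,5],[0.2,16,1,0,5],[0.2,20,1,0,5],[0.2,23,1,0,5],[0.2,25,1,0,5],[0.2,25,1,0,5]]}}

```text
time_s: 23.1
position: [531.8, -322.6, 71.1]
tcp_rot: [[1.0, -0.0, 0.013], [-0.013, 0.0, 1.0], [-0.0, -1.0, 0.0]]
ft_force: [-0.4, 0.5, -1.2]
opening: 13.1
```

Lower gently to contact.

>>> {"fn": "step_arm", "kwargs": {"commands": [[0,0.5,0,0,5],[0,1,0,0,5],[0,1.5,0,0,5],[0,1.5,0,0,5]]}}

```text
time_s: 23.6
position: [531.9, -322.6, 69.7]
tcp_rot: [[1.0, 0.0, 0.013], [-0.013, 0.0, 1.0], [0.0, -1.0, 0.0]]
ft_force: [0.3, -0.4, -0.5]
opening: 13.3
```

>>> {"fn": "step_arm", "kwargs": {"commands": [[0,0.4,0,0,5],[0,0.8,0,0,5],[0,0.8,0,0,5]]}}

```text
time_s: 23.98
position: [531.9, -322.7, 69.5]
tcp_rot: [[1.0, 0.0, 0.013], [-0.013, 0.0, 1.0], [0.0, -1.0, 0.0]]
ft_force: [-1.6, 2.0, 6.4]
opening: 13.4
```

>>> {"fn": "step_arm", "kwargs": {"commands": [[0,-0.5,0,0,5],[0,-0.5,0,0,18],[0,-0.5,0,0,30],[0,-0.5,0,0,60],[0,-0.5,0,0,70],[0,-0.5,0,0,70],[0,-0.5,0,0,70],[0,-20,0,0,70],[0,-50,0,0,70],[0,-90,0,0,70],[0,-140,0,0,70],[0,-180,0,0,70],[0,-180,0,0,70],[0,-180,0,0,70]]}}

```text
time_s: 25.72
position: [531.7, -322.4, 249.3]
tcp_rot: [[1.0, 0.0, 0.013], [-0.013, 0.0, 1.0], [0.0, -1.0, 0.0]]
ft_force: [-0.1, -0.0, -1.2]
opening: 69.9
```

Run:
```python
from h import *
import cv2
s=sensors.sense();print(s["time_s"],s["position"],s["opening"])
p=get_image("wrist");q=get_image("side")
cv2.imwrite("pics/f.png",cv2.hconcat([cv2.resize(p["pixels"][120:220,267:367,::-1],(400,400),interpolation=2),cv2.resize(q["pixels"][185:345,225:385,::-1],(400,400),interpolation=2)]))
```

```text
25.725 [ 531.66847683 -322.4080884   249.27627315] 69.89966446906931
```

View pics/f.png

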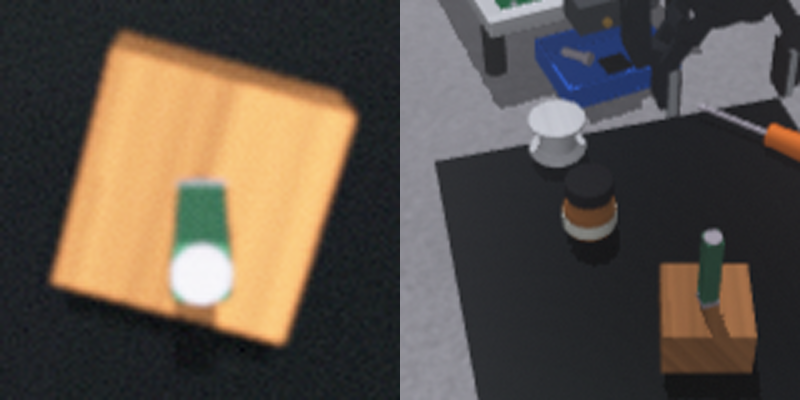

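The punch stands upright with its shoulder on the stand (wrist crop 200,185 to 200,272; side crop 710,300). The pin lies in the tray (side crop 577,55), and the bystanders in view have not moved.

```bash
python3 -c "
from plant import arm;print(arm.job_done())"
```

```text
the job is handed in; nothing more can be done
None
```

The pivot pin is out and lying in the blue tray, and the punch is back in its stand. I handed the job in at about 26 s of the 72 s allowed; no verdict is reported.

- **Finding the bore:** I took the punch from its stand, found the bore with the wrist camera and lowered the nose into it. It moved freely about 1.6 mm each way in x and y, so I took it as centred to within about 1 mm.
- **Driving the pin:** I pressed the pin down slowly. The highest wrist reading was 15.5 N, about 16.5 N allowing for the sensor's resting offset. Force is only read at the end of each move, so a brief higher peak in between is possible. The force fell back to its resting level as the pin came out, and the side camera showed the pin in the tray while the punch was still in the block.
- **Returning the punch:** The shoulder touched the stand at the same height as when I picked the punch up (69.5 mm at the tool). The last pictures show it upright with its shoulder on the stand, the pin in the tray, and the gripper open and clear.

**Disagreement:** the wrist camera placed the punch tip 2 to 3 mm from where the arm's own position put it. I corrected for this by measuring the bore and the stand hole relative to the visible tip.

**Not fully checked:** the last pictures show only the jar, the spool and part of the screwdriver, none visibly moved. I did not re-check the dish, spare board or capacitor after the release.

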